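Set the inspection mirror on a repair bench so that the camera sees the reference pin

TASK

With the gripper on the mirror's ribbed grip tab, push the mirror carriage along its rail, away from the camera, until you feel it come up against the sprung stop hidden in the rail; press gently, never ramming the spring to its end. Only then turn the mirror until the camera, looking along the rail, sees the ball of the reference pin reflected in the middle of the mirror. The mirror springs back if let go, so finish while still gripping the tab, with the mirror held at that angle and the carriage still pressed against the stop, and leave everything else on the bench undisturbed.

Things in the scene. Friction and masses are not known exactly. Their poses are not given: they have to be found in the camera images.
- rail: Fixed aluminium inspection rail, 46 mm wide, 28 high, 400 long, on two dark steel feet. Origin: centre of its underside, on the bench; z is up. Its y axis runs along the rail, from the camera end (black camera block, top 90 mm above the bench, at y = -143 to -215 mm) to the far end. Position and yaw differ each time. A push that is not quite along it builds up side force.
- lens (a point): Front of the camera's lens at the rail's -y end, 68 mm above the bench. The camera looks along the rail's +y axis, straight at the mirror's turning axis, wherever the carriage stands.
- mirror: Flat mirror, 56 mm wide, 50 high, upright on the carriage, turning about a vertical axis in its reflecting face that crosses the camera's line of sight. Origin: on that axis, 68 mm above the bench. Its face looks along its own -y; a weak spring (0.06 N m per rad) keeps it square to the rail, facing the camera, and brings it back when let go. It turns up to 1.25 rad either way.
- carriage: Dark steel carriage plate (56 x 46 mm, 10 thick) that carries the mirror; it slides only along the rail's y axis, with about 1.5 N of friction. Origin: below the mirror's axis, at bench level. It starts 20 to 70 mm on the camera side of the rail's middle and meets the hidden stop somewhere 25 to 75 mm beyond the middle, a travel of 45 to 145 mm.
- mirror_tab (a point): Centre of the ribbed plastic grip tab on top of the mirror frame, on the turning axis, 117 mm above the bench. The tab is 40 mm wide (mirror's x), 12 mm thick (mirror's y) and 40 mm high (97 to 137 mm above the bench); grip it across its thickness from above, fingers closing along the rail. Mirror and carriage move with the gripper.
- plunger (a joint): Spring plunger of the hidden stop, in m: 0 when the carriage does not touch it, growing as the carriage presses it in; 2 N to start it moving, then 1 N per mm, 14 mm to its hard end. Pressed in by 1 mm or more the carriage is seated; more than 12 mm is ramming it.
- pin_ball (a point): Centre of the 14 mm steel ball on the reference pin, a thin steel post in the middle of one of two green circuit boards (90 x 110 mm, fixed, on standoffs), 68 mm above the bench, at sight height. The boards lie on either side of the rail, about 150 mm from it; the pin may be on either side. The other board has only a capacitor and a white relay.
- sight (a point): Imaginary point, nothing visible: 150 mm from the mirror's axis along the camera's line of sight after reflection; its x axis points along that line, away from the mirror. It swings by twice the mirror's turn. The ball is in the middle of the mirror when this line meets the ball (the mirror's normal halves the angle between lens and ball); 15 mm to either side of its centre is good enough.
- solder_spool: Bystander: spool of solder wire, 52 mm across, 42 mm high, beside the camera half of the rail. Origin: centre of its underside.
- flux_jar: Bystander: amber jar, 44 mm across, 60 mm high, beside the camera half of the rail. Origin: centre of its underside.
- multimeter: Bystander: multimeter lying flat, 160 x 80 x 38 mm. Origin: centre of its underside.
- screwdriver: Bystander: screwdriver lying on the bench.
- parts_cup: Bystander: small metal cup, 64 mm across, 60 mm high. Origin: centre of its underside.
- tape_roll: Bystander: roll of tape lying flat, 68 mm across, 18 mm high. Origin: centre of its underside.
Not all that is in view belongs to the job. Leave any blue or yellow look-alike of the part that bears pin_ball alone.

How it is judged:
By the outcome, as a careful person would: the job done as asked, in the order asked, and still so for the second after the job is handed in, while the arm keeps its last pose, push and grip.
It also fails if it takes over 42 s, if anything falls off the work surface, if the arm or the gripper's body presses on something with over 40 N, if the wrist force passes 120 N, or if a joint passes its speed limit or range.

ROBOT

A 6-joint arm with a two-finger parallel gripper is mounted at the origin on the work surface. World frame = base frame: x ahead of the robot, y to its left, z up, the work surface at z = 0. Lengths are in m, angles in degrees, forces in N, time in s.
With the tool pointing down it reaches from about 0.4 to 0.825 m from the base axis. Payload 7 kg.
Tool frame: the origin (TCP) lies midway between the tips of the shut fingers; the grasp point (between the pads) lies 19 mm behind it (r.hold_point_z is the distance from the TCP to the grasp point, in m); x points along the fingers, y is the direction in which the jaws open and shut, and the axes are right-handed (so a half turn about x gives the same grasp; the last joint's range is limited). The gripper opens to 88 mm and grips with 3 to 60 N. Pads are 19 mm wide; open, the fingers measure 130 mm over their backs; the gripper's body (78 mm by 193 mm) begins 47 mm behind the grasp point.
Start: joints at [80.621, 20.546, 0.682, 0, -70.136, -16.507], TCP at [0.295, 0.607, 0.206] pointing down, gripper open.
Joint ranges: [-176.03, 176.03], [-82.01, 121.73], [-58.28, 71.71], [-173.87, 95.51], [-174.79, -0.11], [-173.66, 173.66]. Speed limits (degrees/s): [136.94, 136.94, 172.46, 180, 180, 180].

INTERFACE

Orientations are given as [roll, pitch, yaw] about the fixed x, y, z axes, in that order (R = Rz(yaw) Ry(pitch) Rx(roll)).
In Python, from plant import r, viewer, order gives the robot as it stands. The module is installed in compiled form; this text tells all that it offers.
- The arm moves only by the shell command python3 -m creep 'ROWS' [FORCE]. ROWS is JSON, a list of rows, each an object of numbers: "ax", "ay", "az": the turn, a rotation vector about the tool's x, y, z in degrees; "tx", "ty", "tz": the shift along the tool's x, y, z in m; "fingers": the finger opening in m, from 0 to 0.0876. A call has 1 to 5 rows; each row is the pose to reach, as a shift and turn from the pose commanded when the call began, along the tool's axes at that moment; what a row does not reach only later rows make up. A row lasts 1/10 s, in which the tool goes at most 50 mm and 8.59 degrees, less where a joint would pass 70% of its speed; a pose out of reach is approached as far as the arm can. A call with a gripper value outside its range is refused whole. The fingers move at their own pace and stop on an object; FORCE is the grip in N (left out, the last holds). Time passes only in rows, so rows that repeat a pose let the fingers close. It gives the time, the measured TCP pose, the force and the opening at its end, in the units of the state.
- r.get_state(): the state, without advancing time (a new reading comes with each control period).
- viewer.capture(name): name is "scene" or "top" or "wrist"; returns a dict with "pixels" (384x512x3 uint8, blue, green, red), "depth" (384x512 float32, m along the optical axis (not along the pixel's ray), 0 where there is no reading), "fx", "fy", "cx", "cy" (pixels), "rvec" (rotation vector, rad) and "tvec" (3), from world to camera coordinates, as OpenCV has them; the wrist camera has in their place "T_tool_cam" (4x4, takes a point from camera to tool coordinates, whose origin is the TCP and whose axes are the tool frame's). Camera axes: x right, y down, z forward; pixel columns grow to the right and rows downward; lengths in m; the calibration is good to about 2 mm. A picture is of the moment at which its call begins: read the wrist's pose just before it.
- order.close_job(): hands the job in, once; it reports no verdict.
The state is a dict: "time_s": time; "joints": joint angles; "qd": joint speeds; "joint_torque": joint torques, N m; "tcp_pos": TCP position; "eef_rot": TCP orientation; "contact_force": force on the tool from outside, world axes, zero at the start; "moment": the same for the moment, N m; "gripper_width": finger opening in m.
Only numpy, scipy, OpenCV 4.12 (cv2) and the standard library are available. Lean on these libraries where they do the work, as an engineer would, in place of code of your own. Each camera call takes 0.05 s, during which the arm holds its last target.

## Working session

There is one attempt and no reset: what is moved stays moved. The work goes in short steps, Python scripts to look and compute and a shell command to move; the robot and the scene stay as the last step left them, time stands still between calls to the robot, and variables do not carry over. Pictures are saved under pics/ and viewed, and the job is handed in when it is done.

```bash
mkdir -p pics
python3 - <<'E'
from plant import r,viewer
import cv2,pickle
print(r.get_state(), r.hold_point_z)
for n in ["scene","top","wrist"]:
    c=viewer.capture(n); pickle.dump(c,open(n+'.pkl','wb')); cv2.imwrite(f'pics/{n}0.png',c['pixels'])
    print(n,[ (k,c[k]) for k in c if k not in('pixels','depth')])
E
```

```text
{'time_s': 0.0, 'joints': array([ 8.06218238e+01,  2.05902177e+01,  6.33905033e-01, -1.84706658e-02,
       -7.01354807e+01, -1.65074063e+01]), 'qd': array([-0.0551417 ,  0.00233562,  0.03778145, -0.01598793, -0.0389243 ,
       -0.02022723]), 'joint_torque': array([-3.78531222e-04, -5.82727754e+01,  2.93042189e+01,  6.99670002e+00,
        6.75269999e-03, -1.68083188e-04]), 'tcp_pos': array([0.294493  , 0.60679721, 0.20524264]), 'eef_rot': array([  95.79724638,   89.9065783 , -110.09462626]), 'contact_force': array([-0.75969495, -0.17254174,  0.38682988]), 'moment': array([0.00534584, 0.0402652 , 0.04918616]), 'gripper_width': 0.08761522984789483} 0.0188
scene [('fx', 481.3627434138969), ('fy', 481.3627434138969), ('cx', 257.5860267339889), ('cy', 197.105348228971), ('rvec', array([ 0.80273276,  2.75104618, -0.80428851])), ('tvec', array([ 0.51476233, -0.21699184,  1.9731442 ]))]
top [('fx', 417.2600903178976), ('fy', 417.2600903178976), ('cx', 263.3848498442382), ('cy', 191.2875000609125), ('rvec', array([ 2.17475856, -2.14190743,  0.13627787])), ('tvec', array([-0.01666657,  0.59934323,  1.52427167]))]
wrist [('fx', 327.3005809506152), ('fy', 327.3005809506152), ('cx', 262.8433487216053), ('cy', 190.77902056933362), ('T_tool_cam', array([[-6.10747249e-05, -2.45154231e-01,  9.69484089e-01,
        -1.78762021e-01],
       [ 9.99999995e-01,  6.54000216e-05,  7.95348964e-05,
        -1.16427740e-03],
       [-8.29025967e-05,  9.69484089e-01,  2.45154226e-01,
        -6.59278241e-02],
       [ 0.00000000e+00,  0.00000000e+00,  0.00000000e+00,
         1.00000000e+00]]))]
```

View pics/scene0.png

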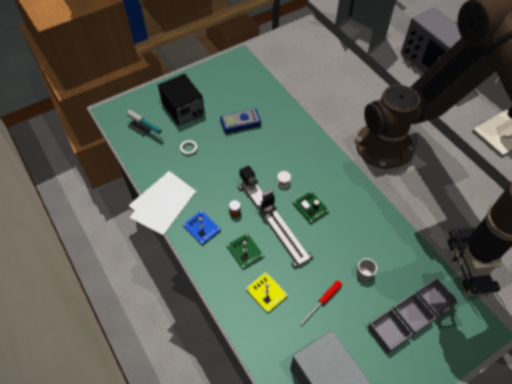

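View pics/top0.png

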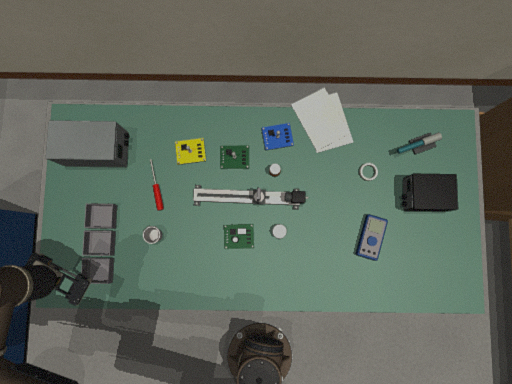

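View pics/wrist0.png

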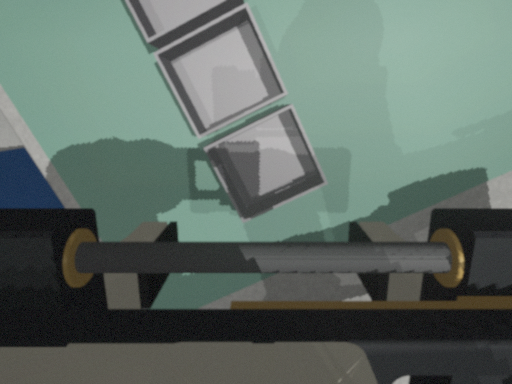

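```bash
cat > h.py <<'E'
import cv2,numpy as np,pickle
from scipy.spatial.transform import Rotation as R
def cam(c,Twt=None):
    if 'rvec' in c:
        M=cv2.Rodrigues(c['rvec'])[0]; return M.T, -M.T@c['tvec']
    T=Twt@c['T_tool_cam']; return T[:3,:3],T[:3,3]
def ray(c,u,v,z,Twt=None):
    Rw,o=cam(c,Twt); d=Rw@np.array([(u-c['cx'])/c['fx'],(v-c['cy'])/c['fy'],1.])
    return o+d*(z-o[2])/d[2]
def pt(c,u,v,Twt=None):
    Rw,o=cam(c,Twt); d=Rw@np.array([(u-c['cx'])/c['fx'],(v-c['cy'])/c['fy'],1.])
    return o+d*c['depth'][int(v),int(u)]
def tool(s):
    T=np.eye(4);T[:3,:3]=R.from_euler('xyz',s['eef_rot'],degrees=True).as_matrix();T[:3,3]=s['tcp_pos'];return T
E
python3 - <<'E'
import pickle,cv2,numpy as np
from h import *
t=pickle.load(open('top.pkl','rb'));s=pickle.load(open('scene.pkl','rb'))
a=cv2.resize(t['pixels'][120:260,170:320],None,fx=5,fy=4.2,interpolation=cv2.INTER_CUBIC)
a=cv2.resize(t['pixels'][125:255,165:315],(750,600*13*5//(5*13)*650//600),interpolation=cv2.INTER_CUBIC)[:600]
a=cv2.resize(t['pixels'][130:250,165:315],(750,600),interpolation=cv2.INTER_CUBIC)
cv2.imwrite('pics/topc.png',a)
cv2.imwrite('pics/scenec.png',cv2.resize(s['pixels'][160:320,180:340],(600,600),interpolation=cv2.INTER_CUBIC))
for n,u,v in [('tab',259,195),('cam',297,197),('rail far',200,195),('ball',234,154)]:
    print(n,pt(t,u,v),ray(t,u,v,.07))
E
```

```text
tab [0.57424015 0.00775133 0.13295582] [0.58150768 0.00833285 0.07      ]
cam [ 0.57461183 -0.12953099  0.08492225] [ 0.57628304 -0.13076163  0.07      ]
rail far [0.58256594 0.22993782 0.03134376] [0.57818812 0.22408202 0.07      ]
ball [0.7328289  0.10337508 0.07038232] [0.7329112  0.10340258 0.07      ]
```

View pics/topc.png

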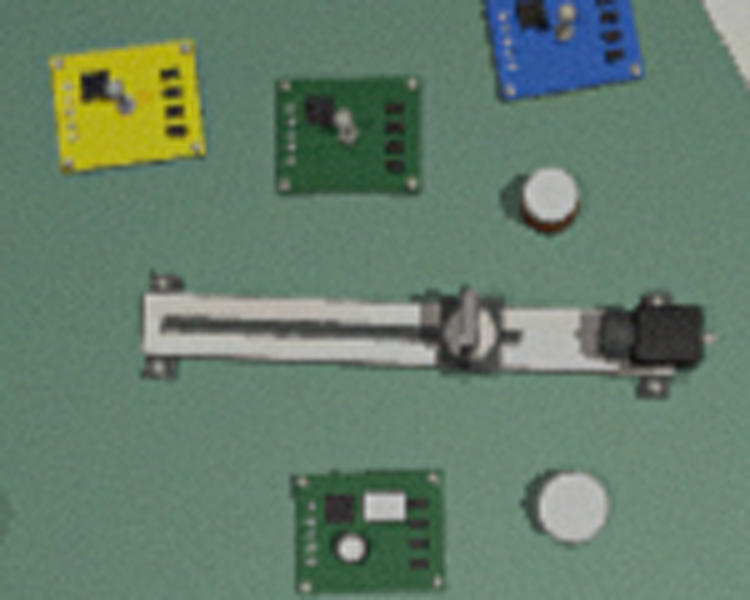

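View pics/scenec.png

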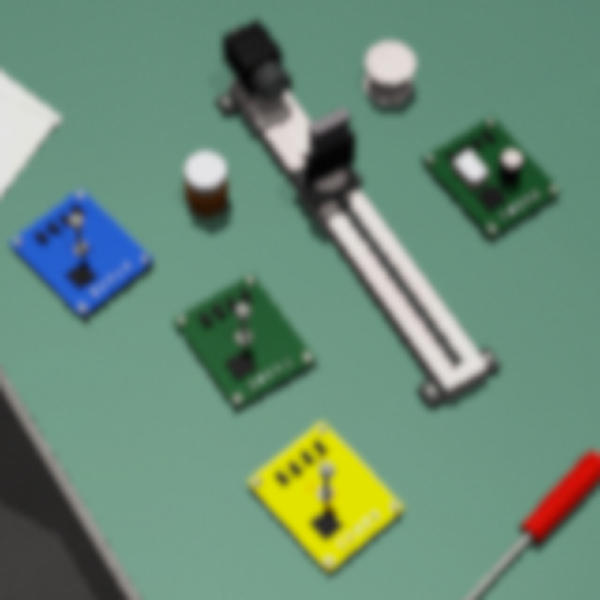

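Run:
```python
import pickle
from h import *
t=pickle.load(open('top.pkl','rb'))
P=t['pixels'];D=t['depth']
hsv=cv2.cvtColor(P,cv2.COLOR_BGR2HSV)
# all pixels to world by depth
Rw,o=cam(t); print('cam o',o)
v,u=np.mgrid[0:384,0:512]
d=np.stack([(u-t['cx'])/t['fx'],(v-t['cy'])/t['fy'],np.ones_like(u)],-1)
W=o+(d*D[...,None])@Rw.T
m=(hsv[...,1]<45)&(hsv[...,2]>150); m[:180]=0;m[212:]=0;m[:,:190]=0;m[:,306:]=0
ys,xs=np.where(m); print(len(ys))
# edges per column of white rail
top=[];bot=[]
for c in list(range(200,248))+list(range(268,280)):
    g=P[175:220,c].astype(int).sum(1)
    r=np.where(m[:,c])[0]
    if len(r)<5: continue
    col=P[:,c].astype(float).min(1)
    def sub(a,b): # crossing of 120
        return a+(120-col[a])/(col[b]-col[a])*(b-a)
    th=0.5*(np.median(col[[r[0]+2,r[-1]-2]])+col[r[0]-5])
    i=r[0]
    while col[i]>th:i-=1
    top.append(ray(t,c,i+(th-col[i])/(col[i+1]-col[i]),.028))
    i=r[-1]
    while col[i]>th:i+=1
    bot.append(ray(t,c,i-(th-col[i])/(col[i-1]-col[i]),.028))
top=np.array(top);bot=np.array(bot)
for L in(top,bot):
    f=np.polyfit(L[:,1],L[:,0],1); print(f,np.degrees(np.arctan(f[0])),np.std(L[:,0]-np.polyval(f,L[:,1])), np.polyval(f,0))
# left end
for rr in (192,194,199,201): 
    print(rr,P[rr,188:204].min(1))
print('tab px heights');
for rr in range(186,204): print(rr,(W[rr,250:270,2]*1000).astype(int))
print('ball')
for rr in range(146,164): print(rr,(W[rr,226:244,2]*1000).astype(int), P[rr,226:244].min(1))
```

```text
cam o [ 0.4064195  -0.00567702  1.58672152]
653
[0.02247302 0.60209704] 1.2873925294299768 0.0007881381905148266 0.6020970365926301
[0.02607563 0.55753988] 1.4936849727251802 0.0006184361247980559 0.557539880773813
192 [102  95  95  97  89  91 177 172 172 169 161 161 159 164 159 162]
194 [ 96  98 102  97  88  96 179 180 174 111  67  63  67  62  64  63]
199 [102  99  97  92 103 133 179 175 178 182 181 182 180 180 182 183]
201 [ 98  93 100  96  95  92  67  66  77  72  67  70  66  79  85  79]
tab px heights
186 [ 2  0  0  0  5  3 -2 -2  8  0  0  4  2  0 -1  0 -2  1  5  3]
187 [  0   7  -2   0  -1   1   0   2 102   4  -4   0   2   0  -2  -1  -2  10
   1   7]
188 [  4  -1   0   3   2   3   7  97 138 141 133   2  11  -4   1  -3  -2   6
   3   0]
189 [  1   0   2  36  33  37  38 136 138 138 141   3   1   1   1  -2   9   5
   0   5]
190 [ -4   2   5  34  44  43  39 133 134 139 137  38  37  48  38  36   3   5
   7   3]
191 [ 27  20  34  40  38  37  40 134 143 143 135  39  36  42  43  44   5  -2
   0   5]
192 [ 30  29  28  35  36  50  43 138 135 141 139  44  47  39  41  37  23  24
  26  30]
19
[... 2429 characters left out ...]
 45]
158 [14 13 16 16 14 12 14  6 18 22 16 21 13 12 15  6 18 26] [45 49 49 43 50 42 48 55 86 77 40 46 43 44 39 40 51 29]
159 [15 19 15 14 14 14 12 15 14 21 12 16 13 20 14 12 22 19] [39 47 37 36 43 37 43 41 38 48 44 45 42 43 48 44 36 33]
160 [18 13 16 13  9 16 16 13 17 14 14 12 10 15 17 11 19 15] [35 38 32 48 37 49 48 36 46 30 36 39 38 42 39 42 19 31]
161 [16 17 12 11 15 10 10 13 18 16  9  8 16 20 13 19 12 17] [36 51 39 38 41 40 42 45 49 41 46 42 43 47 39 45 50 48]
162 [11 15  9 15 11 17  7 14 15 14 12 12 18 17 12 17 15 16] [45 43 39 40 44 50 39 46 46 52 47 41 42 43 45 43 40 32]
163 [15 14 15 15 13 15  9 17 14  8 15 11 17 13  8 19 20 16] [45 49 42 45 43 43 50 42 45 41 43 40 48 48 47 46 35 33]
```

```bash
cat > plan.py <<'E'
from h import *
from plant import r
import sys
def plan(pos,yawdir,s=None):
    s=s or r.get_state(); T=tool(s)
    x=np.array([0,0,-1.]);y=np.array([yawdir[0],yawdir[1],0]);y/=np.linalg.norm(y);z=np.cross(x,y)
    Rg=np.stack([x,y,z],1)
    print('shift tool',(T[:3,:3].T@(np.array(pos)-T[:3,3])).round(4),'turn',R.from_matrix(T[:3,:3].T@Rg).as_rotvec(degrees=True).round(2))
E
python3 - <<'E'
import pickle
from plan import *
t=pickle.load(open('top.pkl','rb'));s=pickle.load(open('scene.pkl','rb'))
print('ball',ray(t,233.4,153.6,.068))
print('tab',ray(t,258.5,193.7,.137))
for y in(0,.1):print(.5798+.0243*y)
print(tool(r.get_state())[:3,:3].round(3))
plan([.580,.007,.206],[.0243,1]);plan([.580,.007,.206],[-.0243,-1])
E
```

```text
ball [0.73481826 0.10580683 0.068     ]
tab [0.57832406 0.00953778 0.137     ]
0.5798
0.58223
[[-0.    -0.437 -0.9  ]
 [-0.001 -0.9    0.437]
 [-1.     0.001 -0.   ]]
shift tool [ 0.      0.4151 -0.5188] turn [ 1.555e+02 -1.000e-01 -1.000e-02]
shift tool [ 0.      0.4151 -0.5188] turn [-2.45e+01  1.00e-02 -7.00e-02]
```

```bash
python3 -m creep '[{"ty":0.02,"tz":-0.025,"ax":-2},{"ty":0.045,"tz":-0.056,"ax":-4},{"ty":0.075,"tz":-0.094,"ax":-6},{"ty":0.105,"tz":-0.131,"ax":-8},{"ty":0.135,"tz":-0.169,"ax":-10}]'; python3 -c "
from plan import *
plan([.580,.007,.206],[-.0243,-1]);print(tool(r.get_state())[:3].round(3))"
```

```text
shift tool [ 0.      0.4151 -0.5188] turn [-2.45e+01  1.00e-02 -7.00e-02]
[[-0.    -0.437 -0.9    0.295]
 [-0.001 -0.9    0.437  0.607]
 [-1.     0.001 -0.     0.205]]invalid input
```

```bash
python3 -m creep '[{"ax":-2,"ay":0,"az":0,"tx":0,"ty":0.02,"tz":-0.025,"fingers":0.087},{"ax":-4,"ay":0,"az":0,"tx":0,"ty":0.045,"tz":-0.056,"fingers":0.087},{"ax":-6,"ay":0,"az":0,"tx":0,"ty":0.075,"tz":-0.094,"fingers":0.087},{"ax":-8,"ay":0,"az":0,"tx":0,"ty":0.105,"tz":-0.131,"fingers":0.087},{"ax":-10,"ay":0,"az":0,"tx":0,"ty":0.135,"tz":-0.169,"fingers":0.087}]'; python3 -c "
from plan import *
plan([.580,.007,.206],[-.0243,-1]);print(tool(r.get_state())[:3].round(3))"
```

```text
time_s: 0.65
tcp_pos: [0.3881, 0.4102, 0.2059]
eef_rot: [73.4, 90.0, -122.4]
contact_force: [0.3, 0.3, 0.0]
gripper_width: 0.0872
shift tool [ 0.      0.3358 -0.2943] turn [-1.438e+01  1.000e-02 -2.000e-02]
[[-0.    -0.272 -0.962  0.388]
 [-0.    -0.962  0.272  0.41 ]
 [-1.     0.     0.     0.206]]
```

```bash
python3 -m creep '[{"ax":-2,"ay":0,"az":0,"tx":0,"ty":0.034,"tz":-0.03,"fingers":0.087},{"ax":-4,"ay":0,"az":0,"tx":0,"ty":0.068,"tz":-0.06,"fingers":0.087},{"ax":-6,"ay":0,"az":0,"tx":0,"ty":0.102,"tz":-0.09,"fingers":0.087},{"ax":-8,"ay":0,"az":0,"tx":0,"ty":0.136,"tz":-0.12,"fingers":0.087},{"ax":-10,"ay":0,"az":0,"tx":0,"ty":0.17,"tz":-0.15,"fingers":0.087}]'; python3 -c "
from plan import *
plan([.580,.007,.206],[-.0243,-1]);print(tool(r.get_state())[:3].round(3))"
```

```text
time_s: 1.15
tcp_pos: [0.4859, 0.2056, 0.2063]
eef_rot: [-119.0, 90.0, 55.2]
contact_force: [0.9, 0.3, -0.2]
gripper_width: 0.0868
shift tool [ 0.0002  0.1881 -0.1137] turn [-4.39 -0.01  0.01]
[[ 0.    -0.101 -0.995  0.486]
 [ 0.    -0.995  0.101  0.206]
 [-1.    -0.    -0.     0.206]]
```

```bash
python3 -m creep '[{"ax":-1,"ay":0,"az":0,"tx":0,"ty":0.04,"tz":-0.024,"fingers":0.087},{"ax":-2,"ay":0,"az":0,"tx":0,"ty":0.08,"tz":-0.048,"fingers":0.087},{"ax":-3,"ay":0,"az":0,"tx":0,"ty":0.12,"tz":-0.072,"fingers":0.087},{"ax":-4.4,"ay":0,"az":0,"tx":0,"ty":0.16,"tz":-0.096,"fingers":0.087},{"ax":-4.4,"ay":0,"az":0,"tx":0,"ty":0.187,"tz":-0.113,"fingers":0.087}]'; python3 -m creep '[{"ax":0,"ay":0,"az":0,"tx":0,"ty":0,"tz":0,"fingers":0.087},{"ax":0,"ay":0,"az":0,"tx":0,"ty":0,"tz":0,"fingers":0.087}]'
python3 - <<'E'
from plan import *
from plant import viewer
s=r.get_state();w=viewer.capture('wrist');pickle.dump((s,w),open('w1.pkl','wb'))
cv2.imwrite('pics/w1.png',w['pixels'])
print(s['joints'],s['tcp_pos'],s['eef_rot'])
T=tool(s)
for z in(.137,.028): print(ray(w,262,190,z,T))
E
```

```text
time_s: 1.65
tcp_pos: [0.5793, 0.0072, 0.2059]
eef_rot: [34.4, 90.0, -147.1]
contact_force: [1.0, 0.7, -0.3]
gripper_width: 0.087
time_s: 1.85
tcp_pos: [0.5786, 0.0091, 0.2056]
eef_rot: [6.7, 89.9, -174.9]
contact_force: [-1.2, 0.3, -0.5]
gripper_width: 0.0872
[ 2.02423566e+01  1.15943803e+01 -1.17954987e+01 -1.67281225e-02
 -6.66668237e+01  6.81563375e+01] [0.5785998  0.00905705 0.20558954] [   6.69311956   89.94125453 -174.91481957]
[0.58302048 0.01048461 0.137     ]
[0.55562813 0.01151137 0.028     ]
```

View pics/w1.png

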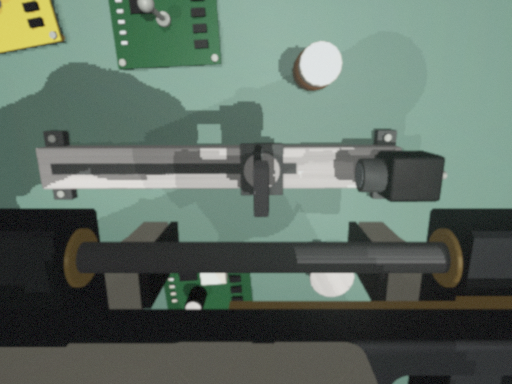

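Run:
```python
from h import *
s,w=pickle.load(open('w1.pkl','rb'));T=tool(s)
Rw,o=cam(w,T);P=w['pixels']
v,u=np.mgrid[0:384,0:512]
d=np.stack([(u-w['cx'])/w['fx'],(v-w['cy'])/w['fy'],np.ones_like(u)],-1)
W=o+(d*w['depth'][...,None])@Rw.T; H=W[...,2]
print('o',o)
m=(H>.128)&(H<.146);m[:140]=0;m[230:]=0;m[:,:235]=0;m[:,290:]=0
ys,xs=np.where(m);print('tab',xs.min(),xs.max(),ys.min(),ys.max(),np.median(W[m],0),W[m].mean(0),W[m].min(0),W[m].max(0))
print('tab ray',ray(w,(xs.min()+xs.max())/2,(ys.min()+ys.max())/2,.137,T))
m=(H>.055)&(H<.085);m[30:]=0;m[:,:125]=0;m[:,170:]=0
ys,xs=np.where(m);print('ball px',xs.mean(),ys.min(),ys.max(),H[m].mean(),xs.min(),xs.max())
print('ball',ray(w,xs.mean(),ys.mean(),.068,T))
# rail edges
g=P.min(2).astype(float)
for lab,(a,b) in {'up':(130,160),'lo':(180,200)}.items():
    L=[]
    for c in list(range(80,235,3))+list(range(290,350,3)):
        gr=np.diff(g[a:b,c]); i=np.argmax(gr) if lab=='up' else np.argmin(gr)
        L.append(ray(w,c,a+i+.5,.028,T))
    L=np.array(L);f=np.polyfit(L[:,1],L[:,0],1);e=L[:,0]-np.polyval(f,L[:,1]);k=abs(e)<.004
    f=np.polyfit(L[k,1],L[k,0],1);print(lab,f,len(L),k.sum(),e[k].std())
cv2.imwrite('pics/w1c.png',cv2.resize(P[0:230,20:460],(800,418),interpolation=cv2.INTER_CUBIC))
```

```text
o [0.64516416 0.00815526 0.38428295]
tab 253 268 166 216 [0.5822953  0.0116589  0.13694047] [0.58218419 0.01165858 0.13676756] [0.561089   0.00534657 0.12889918] [0.60121757 0.01839532 0.139092  ]
tab ray [0.58224969 0.01167662 0.137     ]
ball px 145.4180790960452 0 12 0.0722598842132946 137 153
ball [0.73468578 0.10791704 0.068     ]
up [0.02323474 0.60359241] 72 72 0.0002777546405377351
lo [0.02546817 0.55795018] 72 72 0.00050931389877654
```

View pics/w1c.png

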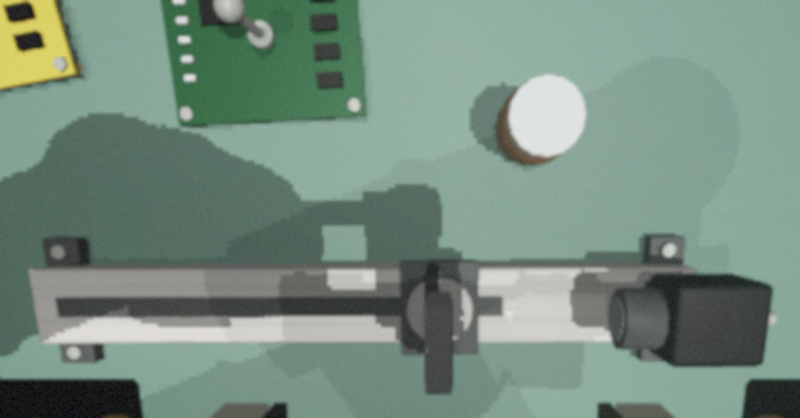

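```bash
python3 -c "
from plan import *
plan([.5813,.0116,.100],[-.0244,-1])"
```

```text
shift tool [ 0.1058 -0.0018 -0.0029] turn [-0.13  0.04  0.  ]
```

```bash
python3 -m creep '[{"ax":0,"ay":0,"az":0,"tx":0.02,"ty":-0.001,"tz":-0.003,"fingers":0.087},{"ax":0,"ay":0,"az":0,"tx":0.045,"ty":-0.002,"tz":-0.003,"fingers":0.087},{"ax":0,"ay":0,"az":0,"tx":0.075,"ty":-0.002,"tz":-0.003,"fingers":0.087},{"ax":0,"ay":0,"az":0,"tx":0.097,"ty":-0.002,"tz":-0.003,"fingers":0.087},{"ax":0,"ay":0,"az":0,"tx":0.105,"ty":-0.002,"tz":-0.003,"fingers":0.087}]'; python3 -m creep '[{"ax":0,"ay":0,"az":0,"tx":0,"ty":0,"tz":0,"fingers":0.05},{"ax":0,"ay":0,"az":0,"tx":0,"ty":0,"tz":0,"fingers":0.03}]' 10;  python3 -c "
from plan import *
plan([.5813,.0116,.100],[-.0244,-1])"
```

```text
time_s: 2.4
tcp_pos: [0.58, 0.0127, 0.099]
eef_rot: [12.5, 89.8, -168.9]
contact_force: [-0.3, -0.2, 0.0]
gripper_width: 0.087
time_s: 2.6
tcp_pos: [0.5825, 0.0125, 0.1023]
eef_rot: [-172.9, 89.9, 5.6]
contact_force: [-0.3, 0.6, 1.1]
gripper_width: 0.0761
shift tool [0.0023 0.0009 0.0012] turn [-0.02 -0.08  0.01]
```

```bash
python3 -m creep '[{"ax":0,"ay":0,"az":0,"tx":0,"ty":0,"tz":0,"fingers":0.0},{"ax":0,"ay":0,"az":0,"tx":0,"ty":0,"tz":0,"fingers":0},{"ax":0,"ay":0,"az":0,"tx":0,"ty":0,"tz":0,"fingers":0},{"ax":0,"ay":0,"az":0,"tx":0,"ty":0,"tz":0,"fingers":0},{"ax":0,"ay":0,"az":0,"tx":0,"ty":0,"tz":0,"fingers":0}]' 10;python3 -m creep '[{"ax":0,"ay":0,"az":0,"tx":0,"ty":0,"tz":0,"fingers":0.0},{"ax":0,"ay":0,"az":0,"tx":0,"ty":0,"tz":0,"fingers":0},{"ax":0,"ay":0,"az":0,"tx":0,"ty":0,"tz":0,"fingers":0},{"ax":0,"ay":0,"az":0,"tx":0,"ty":0,"tz":0,"fingers":0},{"ax":0,"ay":0,"az":0,"tx":0,"ty":0,"tz":0,"fingers":0}]' 25;  cat > st.py <<'E'
from plan import *
from plant import viewer
X=[];F=[];M=[]
for i in range(4):
    s=r.get_state();X.append(s['tcp_pos']);F.append(s['contact_force']);M.append(s['moment'])
    if i<3: viewer.capture('top')
X=np.mean(X,0);e=np.array([.0244,1,0])/np.hypot(.0244,1);n=np.array([1,-.0244,0])/np.hypot(.0244,1)
F=np.mean(F,0)
print(s['time_s'],'tcp',X.round(4),'along',round(float(X@e),4),'off',round(float((X-[.5808,0,0])@n),4),'F along/side/z',(F@e).round(2),(F@n).round(2),F[2].round(2),'M',np.mean(M,0).round(3),'w',s['gripper_width'].round(4))
y=tool(s)[:3,1];print('tool y yaw',np.degrees(np.arctan2(y[1],y[0])).round(2),'j6',s['joints'][5].round(1))
E
python3 st.py
```

```text
time_s: 3.1
tcp_pos: [0.5819, 0.0117, 0.1014]
eef_rot: [-161.1, 90.0, 17.4]
contact_force: [-0.2, 0.5, -0.1]
gripper_width: 0.0366
time_s: 3.6
tcp_pos: [0.5818, 0.0117, 0.1011]
eef_rot: [43.5, 90.0, -138.0]
contact_force: [0.1, -0.6, 0.1]
gripper_width: 0.0119Traceback (most recent call last):
  File "st.py", line 9, in <module>
    print(s['time_s'],'tcp',X.round(4),'along',round(float(X@e),4),'off',round(float((X-[.5808,0,0])@n),4),'F along/side/z',(F@e).round(2),(F@n).round(2),F[2].round(2),'M',np.mean(M,0).round(3),'w',s['gripper_width'].round(4))
                                                                                                                                                                                                      ^^^^^^^^^^^^^^^^^^^^^^^^
AttributeError: 'float' object has no attribute 'round'
```

```bash
sed -i "s/s\['gripper_width'\].round(4)/round(float(s['gripper_width']),4)/" st.py; sed -i "s/range(4)/range(3)/;s/i<3/i<2/" st.py; python3 -m creep '[{"ax":0,"ay":0,"az":0,"tx":0,"ty":0,"tz":0,"fingers":0.0},{"ax":0,"ay":0,"az":0,"tx":0,"ty":0,"tz":0,"fingers":0}]' 25; python3 st.py; python3 -m creep '[{"ax":0,"ay":0,"az":0,"tx":0,"ty":-0.003,"tz":0,"fingers":0.0},{"ax":0,"ay":0,"az":0,"tx":0,"ty":-0.009,"tz":0,"fingers":0},{"ax":0,"ay":0,"az":0,"tx":0,"ty":-0.016,"tz":0,"fingers":0},{"ax":0,"ay":0,"az":0,"tx":0,"ty":-0.024,"tz":0,"fingers":0},{"ax":0,"ay":0,"az":0,"tx":0,"ty":-0.032,"tz":0,"fingers":0}]'; python3 st.py
```

```text
time_s: 3.95
tcp_pos: [0.5818, 0.0117, 0.1011]
eef_rot: [41.1, 90.0, -140.4]
contact_force: [-0.5, -2.0, 0.4]
gripper_width: 0.0117
4.05 tcp [0.5818 0.0117 0.1011] along 0.0259 off 0.0007 F along/side/z -1.5 0.24 -0.12 M [-0.451 -0.039  0.029] w 0.0121
tool y yaw -91.49 j6 68.1
time_s: 4.55
tcp_pos: [0.5826, 0.0446, 0.1011]
eef_rot: [11.0, 90.0, -170.5]
contact_force: [1.2, -1.8, -1.7]
gripper_width: 0.0118
4.65 tcp [0.5827 0.0452 0.1011] along 0.0594 off 0.0008 F along/side/z 0.44 -0.45 -0.58 M [ 0.133  0.143 -0.031] w 0.0117
tool y yaw -91.42 j6 65.0
```

```bash
python3 -m creep '[{"ax":0,"ay":0,"az":0,"tx":0,"ty":-0.003,"tz":0,"fingers":0.0},{"ax":0,"ay":0,"az":0,"tx":0,"ty":-0.006,"tz":0,"fingers":0},{"ax":0,"ay":0,"az":0,"tx":0,"ty":-0.009,"tz":0,"fingers":0},{"ax":0,"ay":0,"az":0,"tx":0,"ty":-0.012,"tz":0,"fingers":0},{"ax":0,"ay":0,"az":0,"tx":0,"ty":-0.012,"tz":0,"fingers":0}]'; python3 st.py;python3 -m creep '[{"ax":0,"ay":0,"az":0,"tx":0,"ty":-0.001,"tz":0,"fingers":0.0},{"ax":0,"ay":0,"az":0,"tx":0,"ty":-0.002,"tz":0,"fingers":0},{"ax":0,"ay":0,"az":0,"tx":0,"ty":-0.003,"tz":0,"fingers":0},{"ax":0,"ay":0,"az":0,"tx":0,"ty":-0.004,"tz":0,"fingers":0},{"ax":0,"ay":0,"az":0,"tx":0,"ty":-0.005,"tz":0,"fingers":0}]'; python3 st.py
```

```text
time_s: 5.15
tcp_pos: [0.5829, 0.0561, 0.1011]
eef_rot: [-72.4, 90.0, 106.1]
contact_force: [0.2, 0.4, -0.5]
gripper_width: 0.0121
5.25 tcp [0.5829 0.0561 0.1011] along 0.0703 off 0.0008 F along/side/z 0.76 -0.24 -0.53 M [0.158 0.159 0.005] w 0.0117
tool y yaw -91.49 j6 63.9
time_s: 5.75
tcp_pos: [0.5831, 0.0608, 0.1012]
eef_rot: [56.3, 90.0, -125.2]
contact_force: [-0.2, -1.3, -1.2]
gripper_width: 0.0119
5.85 tcp [0.5831 0.0608 0.1011] along 0.075 off 0.0008 F along/side/z -1.16 -0.28 -0.81 M [-0.517  0.099 -0.022] w 0.0119
tool y yaw -91.48 j6 63.5
```

```bash
python3 -m creep '[{"ax":0,"ay":0,"az":0,"tx":0,"ty":-0.001,"tz":0,"fingers":0.0},{"ax":0,"ay":0,"az":0,"tx":0,"ty":-0.002,"tz":0,"fingers":0},{"ax":0,"ay":0,"az":0,"tx":0,"ty":-0.003,"tz":0,"fingers":0},{"ax":0,"ay":0,"az":0,"tx":0,"ty":-0.004,"tz":0,"fingers":0},{"ax":0,"ay":0,"az":0,"tx":0,"ty":-0.005,"tz":0,"fingers":0}]'; python3 st.py
```

```text
time_s: 6.35
tcp_pos: [0.5832, 0.0658, 0.1011]
eef_rot: [30.2, 90.0, -151.2]
contact_force: [-0.4, -2.4, -1.2]
gripper_width: 0.0115
6.45 tcp [0.5832 0.0659 0.1011] along 0.0801 off 0.0008 F along/side/z -1.46 -0.47 -1.0 M [-0.464  0.135 -0.018] w 0.0117
tool y yaw -91.48 j6 63.0
```

```bash
python3 -m creep '[{"ax":0,"ay":0,"az":0,"tx":0,"ty":-0.001,"tz":0,"fingers":0.0},{"ax":0,"ay":0,"az":0,"tx":0,"ty":-0.002,"tz":0,"fingers":0},{"ax":0,"ay":0,"az":0,"tx":0,"ty":-0.003,"tz":0,"fingers":0},{"ax":0,"ay":0,"az":0,"tx":0,"ty":-0.004,"tz":0,"fingers":0},{"ax":0,"ay":0,"az":0,"tx":0,"ty":-0.005,"tz":0,"fingers":0}]'; python3 st.py
```

```text
time_s: 6.95
tcp_pos: [0.5833, 0.0708, 0.1011]
eef_rot: [12.8, 90.0, -168.7]
contact_force: [0.2, -2.1, -1.6]
gripper_width: 0.0119
7.05 tcp [0.5833 0.0709 0.1011] along 0.0851 off 0.0008 F along/side/z -1.51 -0.25 -1.05 M [-0.479  0.199  0.015] w 0.012
tool y yaw -91.48 j6 62.5
```

```bash
python3 -m creep '[{"ax":0,"ay":0,"az":0,"tx":0,"ty":-0.001,"tz":0,"fingers":0.0},{"ax":0,"ay":0,"az":0,"tx":0,"ty":-0.002,"tz":0,"fingers":0},{"ax":0,"ay":0,"az":0,"tx":0,"ty":-0.003,"tz":0,"fingers":0},{"ax":0,"ay":0,"az":0,"tx":0,"ty":-0.004,"tz":0,"fingers":0},{"ax":0,"ay":0,"az":0,"tx":0,"ty":-0.005,"tz":0,"fingers":0}]'; python3 st.py
```

```text
time_s: 7.55
tcp_pos: [0.5835, 0.0758, 0.1012]
eef_rot: [36.2, 90.0, -145.3]
contact_force: [-0.3, -1.7, -1.5]
gripper_width: 0.0116
7.65 tcp [0.5835 0.0759 0.1011] along 0.0901 off 0.0008 F along/side/z -1.19 -0.73 -1.42 M [-0.47   0.267 -0.021] w 0.0117
tool y yaw -91.48 j6 62.1
```

```bash
python3 -m creep '[{"ax":0,"ay":0,"az":0,"tx":0,"ty":-0.001,"tz":0,"fingers":0.0},{"ax":0,"ay":0,"az":0,"tx":0,"ty":-0.002,"tz":0,"fingers":0},{"ax":0,"ay":0,"az":0,"tx":0,"ty":-0.003,"tz":0,"fingers":0},{"ax":0,"ay":0,"az":0,"tx":0,"ty":-0.004,"tz":0,"fingers":0},{"ax":0,"ay":0,"az":0,"tx":0,"ty":-0.005,"tz":0,"fingers":0}]'; python3 st.py
```

```text
time_s: 8.15
tcp_pos: [0.5836, 0.0808, 0.1011]
eef_rot: [28.7, 90.0, -152.8]
contact_force: [0.1, -1.8, -0.6]
gripper_width: 0.0119
8.25 tcp [0.5836 0.0809 0.1011] along 0.0951 off 0.0008 F along/side/z -1.12 0.11 -1.09 M [-0.484  0.288 -0.012] w 0.0119
tool y yaw -91.48 j6 61.6
```

```bash
python3 -m creep '[{"ax":0,"ay":0,"az":0,"tx":0,"ty":-0.001,"tz":0,"fingers":0.0},{"ax":0,"ay":0,"az":0,"tx":0,"ty":-0.002,"tz":0,"fingers":0},{"ax":0,"ay":0,"az":0,"tx":0,"ty":-0.003,"tz":0,"fingers":0},{"ax":0,"ay":0,"az":0,"tx":0,"ty":-0.004,"tz":0,"fingers":0},{"ax":0,"ay":0,"az":0,"tx":0,"ty":-0.005,"tz":0,"fingers":0}]'; python3 st.py
```

```text
time_s: 8.75
tcp_pos: [0.5837, 0.0858, 0.1012]
eef_rot: [30.4, 90.0, -151.0]
contact_force: [-0.8, -1.7, -2.1]
gripper_width: 0.0118
8.85 tcp [0.5837 0.0859 0.1012] along 0.1001 off 0.0008 F along/side/z -1.18 -1.24 -1.73 M [-0.499  0.336 -0.018] w 0.0116
tool y yaw -91.48 j6 61.2
```

```bash
python3 -m creep '[{"ax":0,"ay":0,"az":0,"tx":0,"ty":-0.001,"tz":0,"fingers":0.0},{"ax":0,"ay":0,"az":0,"tx":0,"ty":-0.002,"tz":0,"fingers":0},{"ax":0,"ay":0,"az":0,"tx":0,"ty":-0.003,"tz":0,"fingers":0},{"ax":0,"ay":0,"az":0,"tx":0,"ty":-0.004,"tz":0,"fingers":0},{"ax":0,"ay":0,"az":0,"tx":0,"ty":-0.005,"tz":0,"fingers":0}]'; python3 st.py
```

```text
time_s: 9.35
tcp_pos: [0.5839, 0.0908, 0.1012]
eef_rot: [47.8, 90.0, -133.7]
contact_force: [-0.1, -1.8, -2.2]
gripper_width: 0.0118
9.45 tcp [0.5839 0.0909 0.1012] along 0.1051 off 0.0008 F along/side/z -1.2 -0.6 -1.64 M [-0.478  0.355  0.005] w 0.0121
tool y yaw -91.48 j6 60.7
```

```bash
python3 -m creep '[{"ax":0,"ay":0,"az":0,"tx":0,"ty":-0.001,"tz":0,"fingers":0.0},{"ax":0,"ay":0,"az":0,"tx":0,"ty":-0.002,"tz":0,"fingers":0},{"ax":0,"ay":0,"az":0,"tx":0,"ty":-0.003,"tz":0,"fingers":0},{"ax":0,"ay":0,"az":0,"tx":0,"ty":-0.004,"tz":0,"fingers":0},{"ax":0,"ay":0,"az":0,"tx":0,"ty":-0.005,"tz":0,"fingers":0}]'; python3 st.py
```

```text
time_s: 9.95
tcp_pos: [0.5839, 0.0951, 0.1011]
eef_rot: [67.5, 89.9, -114.0]
contact_force: [-0.4, -6.6, -1.7]
gripper_width: 0.0117
10.05 tcp [0.5839 0.0952 0.1011] along 0.1094 off 0.0008 F along/side/z -5.92 -0.08 -1.5 M [-2.259  0.021 -0.01 ] w 0.0115
tool y yaw -91.49 j6 60.3
```

```bash
python3 -m creep '[{"ax":0,"ay":0,"az":0,"tx":0,"ty":-0.0007,"tz":0,"fingers":0.0},{"ax":0,"ay":0,"az":0,"tx":0,"ty":-0.0015,"tz":0,"fingers":0},{"ax":0,"ay":0,"az":0,"tx":0,"ty":-0.0015,"tz":0,"fingers":0}]' 30; python3 st.py;  python3 -m creep '[{"ax":-1,"ay":0,"az":0,"tx":0,"ty":0,"tz":0,"fingers":0.0},{"ax":-3,"ay":0,"az":0,"tx":0,"ty":0,"tz":0,"fingers":0},{"ax":-6,"ay":0,"az":0,"tx":0,"ty":0,"tz":0,"fingers":0},{"ax":-9,"ay":0,"az":0,"tx":0,"ty":0,"tz":0,"fingers":0},{"ax":-12,"ay":0,"az":0,"tx":0,"ty":0,"tz":0,"fingers":0}]'; python3 st.py
```

```text
time_s: 10.35
tcp_pos: [0.5839, 0.0963, 0.1011]
eef_rot: [69.7, 89.9, -111.8]
contact_force: [0.5, -6.4, -1.6]
gripper_width: 0.0113
10.45 tcp [0.5839 0.0963 0.1012] along 0.1106 off 0.0008 F along/side/z -7.11 0.05 -1.34 M [-2.592 -0.084  0.022] w 0.0117
tool y yaw -91.5 j6 60.2
time_s: 10.95
tcp_pos: [0.5839, 0.0966, 0.1011]
eef_rot: [53.2, 89.9, -116.1]
contact_force: [-0.7, -5.2, -1.0]
gripper_width: 0.0117
11.05 tcp [0.5839 0.0966 0.1012] along 0.1108 off 0.0007 F along/side/z -5.54 -0.17 -1.79 M [-2.092  0.064  0.004] w 0.0117
tool y yaw -79.39 j6 72.3
```

```bash
python3 -m creep '[{"ax":-4,"ay":0,"az":0,"tx":0,"ty":0,"tz":0,"fingers":0.0},{"ax":-8,"ay":0,"az":0,"tx":0,"ty":0,"tz":0,"fingers":0},{"ax":-12,"ay":0,"az":0,"tx":0,"ty":0,"tz":0,"fingers":0},{"ax":-16,"ay":0,"az":0,"tx":0,"ty":0,"tz":0,"fingers":0},{"ax":-20,"ay":0,"az":0,"tx":0,"ty":0,"tz":0,"fingers":0}]'; python3 st.py
```

```text
time_s: 11.55
tcp_pos: [0.5838, 0.0969, 0.1012]
eef_rot: [8.8, 90.0, -140.6]
contact_force: [-0.7, -3.9, -0.6]
gripper_width: 0.0115
11.65 tcp [0.5838 0.0969 0.1011] along 0.1111 off 0.0006 F along/side/z -4.09 -1.06 -0.81 M [-1.683  0.452 -0.019] w 0.0114
tool y yaw -59.44 j6 92.2
```

```bash
python3 -m creep '[{"ax":-4,"ay":0,"az":0,"tx":0,"ty":-0.0004,"tz":-0.0003,"fingers":0.0},{"ax":-8,"ay":0,"az":0,"tx":0,"ty":-0.0009,"tz":-0.0005,"fingers":0},{"ax":-12,"ay":0,"az":0,"tx":0,"ty":-0.0013,"tz":-0.0008,"fingers":0},{"ax":-15.7,"ay":0,"az":0,"tx":0,"ty":-0.0013,"tz":-0.0008,"fingers":0},{"ax":-15.7,"ay":0,"az":0,"tx":0,"ty":-0.0013,"tz":-0.0008,"fingers":0}]'; python3 st.py
python3 - <<'E'
from plan import *
from plant import viewer
s=r.get_state()
for n in('top','wrist','scene'):
    c=viewer.capture(n);pickle.dump((s,c),open(n+'2.pkl','wb'))
    a=c['pixels']
    if n=='top':a=cv2.resize(a[130:250,165:315],(750,600),interpolation=cv2.INTER_CUBIC)
    cv2.imwrite(f'pics/{n}2.png',a)
E
```

```text
time_s: 12.15
tcp_pos: [0.5835, 0.0978, 0.1011]
eef_rot: [0.7, 89.9, -133.1]
contact_force: [-1.9, -6.5, -0.5]
gripper_width: 0.0118
12.25 tcp [0.5835 0.0978 0.1011] along 0.112 off 0.0003 F along/side/z -6.85 -1.33 -0.07 M [-2.652  0.575 -0.053] w 0.0117
tool y yaw -43.93 j6 107.6
```

View pics/top2.png

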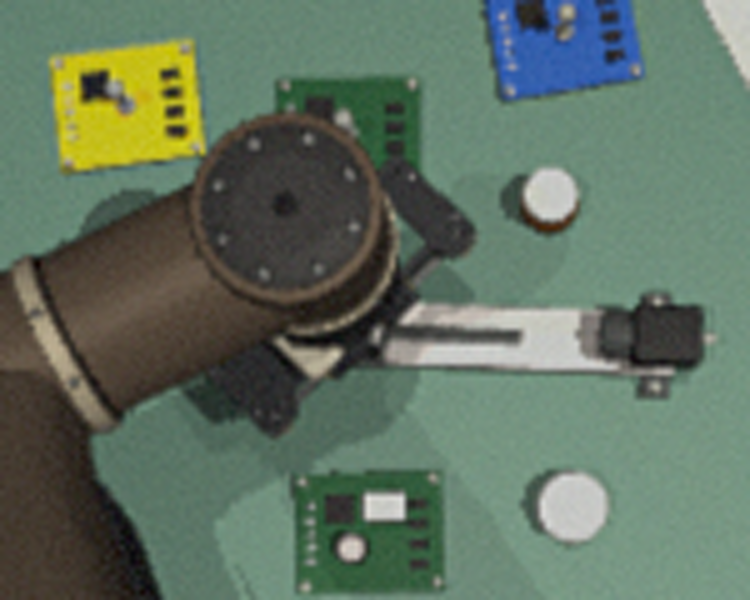

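View pics/wrist2.png

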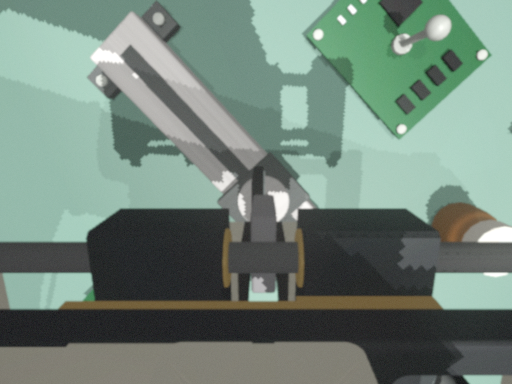

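Run:
```python
from h import *
s,w=pickle.load(open('wrist2.pkl','rb'));T=tool(s)
b=w['pixels'][5:50,415:460];g=cv2.cvtColor(b,cv2.COLOR_BGR2HSV)
m=((g[...,1]<60)&(g[...,2]>110)).astype(np.uint8)
n,l,st,ce=cv2.connectedComponentsWithStats(m);print(st,ce)
k=1+np.argmax(st[1:,4]);u,v=ce[k]+[415,5]
B=ray(w,u,v,.068,T);print('ball',u,v,B)
print('depth pt',pt(w,u,v,T))
e=np.array([.0244,1]);e/=np.hypot(*e)
y=T[:3,1];th=np.degrees(np.arctan2(y[1],y[0]))- -91.40
for B in (B[:2],np.array([.7347,.1069])):
    M=np.array([.5808+.0244*.098,.098])
    d=B-M;a=np.degrees(np.arctan2(d[1],d[0]))-np.degrees(np.arctan2(-e[1],-e[0]))
    print('need',a/2,'have',th, 'miss mm',1000*.15*np.sin(np.radians(2*th-a)), np.hypot(*d))
```

```text
[[   0    0   45   45 1358]
 [  39    0    6    8   27]
 [   0    9   37   29  640]] [[22.18777614 21.7916053 ]
 [42.33333333  2.2962963 ]
 [20.74375    23.2734375 ]]
ball 435.74375 28.2734375 [0.73535875 0.10779955 0.068     ]
depth pt [0.73187359 0.10907104 0.07500578]
need 47.541242404052134 have 47.46932838612659 miss mm -0.3765405218816298 0.152482769010501
need 47.37978577159911 have 47.46932838612659 miss mm 0.46884326990627645 0.1517699788411397
```

```bash
python3 -m creep '[{"ax":0,"ay":0,"az":0,"tx":0,"ty":0,"tz":0,"fingers":0.0},{"ax":0,"ay":0,"az":0,"tx":0,"ty":0,"tz":0,"fingers":0},{"ax":0,"ay":0,"az":0,"tx":0,"ty":0,"tz":0,"fingers":0}]'; python3 st.py; python3 -c "
from plant import order
print(order.close_job())"
```

```text
time_s: 12.7
tcp_pos: [0.5835, 0.0978, 0.1011]
eef_rot: [0.8, 89.9, -133.1]
contact_force: [-1.7, -7.0, 1.0]
gripper_width: 0.0117
12.8 tcp [0.5835 0.0978 0.1011] along 0.112 off 0.0003 F along/side/z -7.01 -1.64 0.38 M [-2.665  0.613 -0.011] w 0.0117
tool y yaw -43.94 j6 107.6
the job is handed in; nothing more can be done
None
```

I pushed the carriage against the sprung stop, then turned the mirror to the pin's ball, and handed the job in at 12.8 s with the tab still gripped. No verdict was given.

- **Choosing the pin:** I took the ball on the green board with the post. The blue and yellow look-alikes and the green relay board were ruled out. Three views put the ball within 2 mm of each other.
- **Seating:** sliding friction was a steady 1.2–1.5 N. The along-rail force rose to about 6 N at the stop, after roughly 80 mm of travel, and only then did I turn the mirror. It fell to about 4 N during the turn, so I pushed a further 1.5 mm. The final push is a steady 7 N, with about 1.6 N to the side. That puts the plunger about 3–6 mm in, estimated from force and position, well below the 12 mm ramming limit.
- **Angle:** the jaws, and with them the mirror, are turned 47.5°. Two estimates of the ball's position call for 47.4° and 47.5°, a sight-line miss of under 1 mm (15 mm is allowed). This assumes the mirror follows the jaws exactly; the wrist picture shows the tab square between the pads.
- **Surroundings:** the bystanders near the rail look unmoved in the last top picture. I didn't check the rest after the move.
- **Refused command:** the first move was refused as invalid input because not every field was filled in. Nothing moved, and no other check failed.

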